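# Load a receipt roll, set the guide leg and close its cam lever

### The job

Stand the full receipt roll (the fattest of the three) in the feeder's deep roll cup, lowering it gently to the bottom without dropping it, and let go of it. Then push the sprung guide leg out until its pointer is level with the black index clip, and only then squeeze the cam lever shut against the leg. The lock screw is still missing, so finish while holding: keep leg and closed lever pinched between the fingers with the leg at the mark, and leave the other things on the table where they are.

Things in the scene. Friction and masses are not known exactly. Their poses are not given: they have to be found in the camera images.
- full_roll: the full receipt-paper roll, the fattest of the three upright cylinders: white, solid, 50 mm diameter, 80 mm tall, about 0.16 kg, standing on end on the table. Origin: centre of its underside, z up along its axis.
- feeder: paper feeder fixed on the table: steel plate 300 (x) by 150 mm (y -63 to 87), 8 thick. Origin on the table surface, mid-length, on the leg's line; x = the way the leg slides out, z up. 'Feeder xyz' below: mm in this frame. Roll cup at x -105, y 0. Under the leg a fixed rail, x -49 to 116, y -13 to 13, top z 27. Scale along the +y edge.
- cup_floor (a point): centre of the inner floor of the deep grey round roll cup, 12 mm above the table; inner diameter 62 mm, outer 72 mm, rim 62 mm above the table (50 mm deep); a seated full roll stands 30 mm out of it.
- guide_leg (a joint): how far the guide leg is out, m: 0 fully in (its start), stop at 0.068. A spring draws it in with 4 to 5.5 N; let go, it slides home. Open fingers astride the leg's bar and the open lever, just behind the crossbar, can push the leg out by the crossbar's inner face.
- leg_origin (a point): reference point of the aluminium T-shaped guide leg; its frame = feeder frame shifted in x by the joint value. In it: bar x -45 to 70, y -10 to 10, z 28 to 60; crossbar at its outer end x 70 to 80, y -60 to 60, z 30 to 58 (mm).
- leg_pointer (a point): tip of the small dark pointer at the +y end of the crossbar, mid-thickness; in the feeder frame (75, 69, 33) plus the joint value in x.
- mark_clip: the length mark: small black index clip fixed on the scale, 19 mm long across the scale, its thin nose pointing at the leg. Origin on the plate's top (z 8) in line with the nose; axes as the feeder's; top at feeder z 22. Leg at its mark = pointer and clip at the same feeder x. It sits 25 to 55 mm out from the pointer's starting place.
- cam_lever (a joint): angle of the cam lever, rad: 0 closed (flat along the leg's -y side), 0.25 to 0.36 at the start, stop at 0.42. Stiff enough to stay where left; about 0.5 N at its tip moves it.
- lever_pivot (a point): black cam lever on the leg's -y side, carried by it: 60 mm long, 6 thick, 24 tall (z 32 to 56). This point = pivot, in the leg's frame (3, -13, 44) mm; own x runs to the free tip, which ends 7 mm short of the crossbar and stands out up to 24 mm to -y when open. Closed, leg and lever together are 26 mm wide (y -16 to 10).
- lever_tip (a point): free tip of the cam lever, mid-height, mid-thickness.
- used_roll: part-used receipt roll, 31 mm diameter, 80 mm tall, standing on end; a bystander. Origin: centre of its underside.
- empty_core: empty brown cardboard core, 23 mm diameter, 80 mm tall, standing on end; a bystander. Origin: centre of its underside.
- screwdriver: screwdriver 190 mm long, lying on the table near the robot; a bystander.
- wrench: wrench 160 mm long, lying beyond the feeder; a bystander.
- spray: white bottle with a black cap, 48 mm diameter, 150 mm tall, standing left of the feeder; a bystander.
Not all that is in view belongs to the job. Leave any blue or turquoise look-alike of the full_roll alone.

How it is judged (in metres and radians):
On the way, in this order (a step that is already met when the one before it is completed fails the run):
1. the full roll stands on the floor of the roll cup, upright, let go and at rest (horizontal distance between full_roll and cup_floor below 0.012 m and z of full_roll in the frame of cup_floor below 0.004 m and angle between full_roll's own z axis and vertical below 0.12 rad and contact force between the fingers and full_roll below 0.1 N and linear speed of full_roll below 0.03 m/s), for 0.2 s.
2. the fingers hold the leg at the mark (pointer within 5 mm of the clip) with the lever still open (x of leg_pointer in the frame of mark_clip between -0.005 and 0.005 m and value of joint cam_lever above 0.15 rad and contact force between the fingers and guide_leg above 1 N), for 0.15 s.
3. the lever is closed with the leg at the mark, both pinched by the fingers (x of leg_pointer in the frame of mark_clip between -0.005 and 0.005 m and value of joint cam_lever below 0.07 rad and contact force between the fingers and guide_leg_c0 above 3 N and contact force between the fingers and cam_lever above 3 N), for 0.3 s.
At the end, for the whole second after the job is handed in: Full roll upright (7 deg) on the cup floor (within 4 mm), at rest and untouched; leg pointer within 5 mm of the clip along the slide, still; cam lever closed to under 0.07 rad; fingers still press on both leg and lever with over 3 N each (all of step 1 and all of step 3 and velocity of joint guide_leg between -0.01 and 0.01 m/s); the arm keeps its last pose, push and grip.
It fails at once if the full roll is dropped (over 0.4 m/s with no finger on it) (linear speed of full_roll above 0.4 m/s and contact force between the fingers and full_roll below 0.02 N).
It fails at once if the full roll is rammed into the feeder with more than 40 N (contact force between full_roll and feeder above 40 N).
It fails at once if the lever is closed while the leg is away from the mark (more than 8 mm) (value of joint cam_lever below 0.07 rad and (x of leg_pointer in the frame of mark_clip above 0.008 m or x of leg_pointer in the frame of mark_clip below -0.008 m)).
It fails at once if a bystander is moved by more than 25 mm (distance of any of used_roll, empty_core, screwdriver, wrench, spray from where it was at the start of the episode above 0.025 m).
It also fails if it takes over 48 s, if anything falls off the work surface, if the arm or the gripper's body presses on something with over 40 N, if the wrist force passes 120 N, or if a joint passes its speed limit or range.

### The arm

A 6-joint arm with a two-finger parallel gripper is mounted at the origin on the work surface. World frame = base frame: x ahead of the robot, y to its left, z up, the work surface at z = 0. Lengths are in m, angles in degrees, forces in N, time in s.
With the tool pointing down it reaches from about 0.3 to 0.75 m from the base axis. Payload 8.5 kg.
Tool frame: the origin (TCP) lies at the very end of the fingers, on their centre line; the grasp point (between the pads) lies env.pinch_z behind it (env.pinch_z is the distance from the TCP to the grasp point, in m); z points along the fingers, y is the line along which they close (so a half turn about z gives the same grasp; the last joint's range is limited). The gripper opens to 85 mm and grips with 20 to 120 N. Pads are 22 mm wide; open, the fingers measure 114 mm over their backs; the gripper's body (76 mm by 85 mm) begins 54 mm behind the grasp point. The pads swing forward as they close: fully open they stand 13 mm farther back than shut.
Start: joints at [-85.961, 21.807, 74.336, -0, 83.858, -12.336], TCP at [0.155, -0.528, 0.231] pointing down, gripper open.
Joint ranges: [-178.18, 178.18], [-50.72, 133.34], [12.68, 142.11], [-81.47, 261.47], [9.98, 163.14], [-165.26, 165.26]. Speed limits (degrees/s): [136.94, 136.94, 180, 180, 180, 180].

### API

Orientations are given as a 3x3 rotation matrix whose columns are the frame's x, y, z axes.
In Python, from rig import telemetry, get_image, env gives the robot as it stands. The module is installed in compiled form; this text tells all that it offers.
- The arm moves only by the tool apply_moves, never from a script. Its argument "series" is a list of rows, each a list of 7 numbers: the shift along the tool's x, y, z in mm, then the turn, a rotation vector about the tool's x, y, z in degrees, then the opening, from 0 (shut) to 1 (fully open). A call has 1 to 12 rows; each row shifts and turns the commanded pose from where the row before left it, along the tool's axes as they then stand; what a row does not reach is not made up. A row lasts 1/8 s, in which the tool goes at most 62.5 mm and 10.7 degrees, less where a joint would pass 70% of its speed; a pose out of reach is approached as far as the arm can. A call with a gripper value outside its range is refused whole. The fingers move at their own pace and stop on an object; "grip_force" is the grip in N (left out, the last holds). Time passes only in rows, so rows that do not move let the fingers close. It gives the time, the measured TCP pose, the force, the opening and the grip force at its end, in the units of the state.
- telemetry.observe(): the state, without advancing time (a new reading comes with each control period).
- get_image(name): name is "side" or "top"; returns a dict with "frame" (420x560x3 uint8, red, green, blue), "z_map" (420x560 float32, m along the optical axis (not along the pixel's ray), 0 where there is no reading), "vertical_fov" (degrees; the focal length in pixels is half the picture's height over the tangent of half this angle, whatever the lens; pixels are square), "cx", "cy" (the principal point, pixels), "eye" and "attitude" of the camera in the world. Camera axes: x right, y up, looking along -z (the intrinsics and any distortion apply to the point x, -y, -z); pixel columns grow to the right and rows downward; lengths in m; the calibration is good to about 2 mm. A picture is of the moment at which its call begins.
- env.close_job(): hands the job in; it is judged then, once.
The state is a dict: "time_s": time; "q": joint angles; "qvel": joint speeds; "joint_efforts": joint torques, N m; "position": TCP position; "tool_rot": TCP orientation; "ft_force": force on the tool from outside, world axes, zero at the start; "wrist_torque": the same for the moment, N m; "grip_width": finger opening in m; "gripper_force": force on a finger pad.
Only numpy, scipy, OpenCV 4.12 (cv2) and the standard library are available. Lean on these libraries where they do the work, as an engineer would, in place of code of your own. Each camera call takes 0.05 s, during which the arm holds its last target. There are 200 camera calls.

## Working session

There is one attempt and no reset: what is moved stays moved. The work goes in short steps, Python scripts to look and compute and a tool call to move; the robot and the scene stay as the last step left them, time stands still between calls to the robot, and variables do not carry over. Pictures are saved under pics/ and viewed, at most 10 in all, crops included, and the job is handed in when it is done.

Besides the shell and the picture viewer there is one more tool, called after ">>>" as name([rows], argument=value, ...), one row to a line, values as JSON. apply_moves: Moves the arm, as the interface text tells. Its arguments: {"type":"object","properties":{"series":{"type":"array"},"grip_force":{"type":"number"}},"required":["series"]}

```bash
mkdir -p pics
cat > h.py <<'E'
import numpy as np, cv2
from rig import telemetry, get_image, env
def cloud(d):
    H,W=d["z_map"].shape; f=H/2/np.tan(np.radians(d["vertical_fov"])/2)
    u,v=np.meshgrid(np.arange(W),np.arange(H)); z=d["z_map"]
    P=np.stack([(u-d["cx"])/f*z,-(v-d["cy"])/f*z,-z],-1)
    R=np.array(d["attitude"])
    return P@R.T+np.array(d["eye"])
def save(d,n): cv2.imwrite("pics/"+n,d["frame"][:,:,::-1])
E
python3 - <<'E'
from h import *
np.set_printoptions(precision=4,suppress=True)
for n in("side","top"):
    d=get_image(n); save(d,n+"0.png"); np.savez(n+"0.npz",**{k:v for k,v in d.items()})
    print({k:v for k,v in d.items() if k not in("frame","z_map")})
    print((d["z_map"]==0).mean())
print(env.pinch_z, telemetry.observe())
E
```

```text
{'vertical_fov': 42.74724008752831, 'cx': 281.0423026071832, 'cy': 208.82619970104838, 'eye': array([0.176 , 1.1338, 0.8319]), 'attitude': array([[-0.9355,  0.2095, -0.2846],
       [-0.3528, -0.5072,  0.7863],
       [ 0.0204,  0.836 ,  0.5484]])}
0.004034863945578232
{'vertical_fov': 56.393515445769786, 'cx': 278.9080167040506, 'cy': 220.59348041088222, 'eye': array([0.3264, 0.0069, 1.2466]), 'attitude': array([[-0.0529,  0.9741, -0.2198],
       [-0.9986, -0.0522,  0.009 ],
       [-0.0027,  0.22  ,  0.9755]])}
0.003954081632653061
0.0187 {'time_s': 0.1, 'q': array([-85.96  ,  21.8366,  74.3761,   0.0009,  83.8574, -12.3361]), 'qvel': array([ 0.0456, -0.1682, -0.1252, -0.0619,  0.0182, -0.0104]), 'joint_efforts': array([  0.003 , -44.9222, -23.1656,  -0.0002,   0.0036,  -0.    ]), 'position': array([ 0.155 , -0.5274,  0.2308]), 'tool_rot': array([[ 0.9594,  0.2819, -0.0001],
       [ 0.2819, -0.9594,  0.0012],
       [ 0.0003, -0.0012, -1.    ]]), 'ft_force': array([ 0.1916, -0.8149, -0.157 ]), 'wrist_torque': array([-0.0316, -0.0324, -0.0137]), 'gripper_force': 0.0, 'grip_width': 0.08528991452378523}
```

View pics/top0.png

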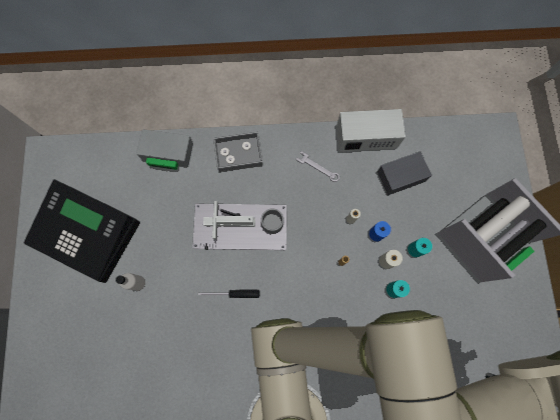

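View pics/side0.png

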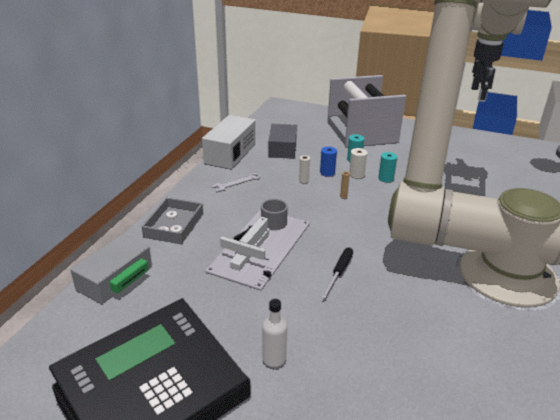

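Candidates in top view: white roll (393,259), slimmer white roll (354,215), brown core (343,260), blue (380,231), turquoise (422,246) and (400,288). The full_roll should be the fat white one at (393,259). In the side view it is at (358,163). I'll confirm it in a crop and measure.

Run:
```python
from h import *
np.set_printoptions(precision=4,suppress=True)
t=dict(np.load("top0.npz")); s=dict(np.load("side0.npz"))
A=t["frame"][190:310,325:445]; B=t["frame"][190:260,185:295]
im=np.hstack([cv2.resize(A,(400,400),interpolation=cv2.INTER_CUBIC),np.zeros((400,10,3),np.uint8)])
B2=cv2.resize(B,None,fx=7,fy=7,interpolation=cv2.INTER_CUBIC)
cv2.imwrite("pics/rolls.png",np.ascontiguousarray(im)[:,:,::-1]);cv2.imwrite("pics/feed.png",B2[:,:,::-1])
for n,d in(("top",t),("side",s)):
    X=cloud(d)
    print(n,"table z",np.median(X[290:310,300:320,2]) if n=="top" else "")
    def top(name,px,r,zlo,zhi):
        u,v=px; m=np.zeros(X.shape[:2],bool); m[v-r:v+r,u-r:u+r]=1
        m&=(X[...,2]>zlo)&(X[...,2]<zhi); p=X[m]
        (c,rad)=cv2.minEnclosingCircle((p[:,:2]*1000).astype(np.float32))
        print(name,m.sum(),"circle",np.array(c),rad,"z",np.median(p[:,2]))
    P={"full":(393,259),"used":(354,215),"core":(343,260),"blue":(380,231),"t1":(422,246),"t2":(400,288)} if n=="top" else {"full":(358,158),"used":(305,165),"core":(345,185),"blue":(328,155)}
    for k,v in P.items(): top(k,v,15,.07,.09)
    top("cup",(272,221) if n=="top" else (274,212),18,.057,.067)
    if n=="top":
        m=(X[...,2]>.004)&(X[...,2]<.012); m[:190]=0;m[260:]=0;m[:,:185]=0;m[:,295:]=0
        p=X[m][:,:2]*1000; print("plate",m.sum(),cv2.minAreaRect(p.astype(np.float32)))
        m=(X[...,2]>.05)&(X[...,2]<.061);m[:190]=0;m[260:]=0;m[:,:190]=0;m[:,223:]=0
        p=X[m][:,:2]*1000; print("crossbar",m.sum(),cv2.minAreaRect(p.astype(np.float32)))
        for r in (202,204,206,208): print(r,[X[246+k,r].round(4).tolist() for k in(-2,0,2)])
```

```text
top table z -0.00022933663809476812
full 224 circle [ 457.9424 -338.9726] 25.37213706970215 z 0.07893862383822603
used 84 circle [ 600.9418 -236.2132] 15.558876991271973 z 0.0794609781053004
core 28 circle [ 463.0768 -194.1738] 11.548479080200195 z 0.0785650843507405
blue 215 circle [ 547.954  -314.7729] 25.28668975830078 z 0.07885618586651888
t1 223 circle [ 491.0398 -432.8649] 25.351634979248047 z 0.07891605854360573
t2 236 circle [ 367.6716 -350.5434] 25.381603240966797 z 0.0790771954808085
cup 102 circle [600.0602  19.0437] 36.10799789428711 z 0.06113315003550057
plate 2873 ((602.7256469726562, 127.979248046875), (355.02532958984375, 229.16578674316406), 86.90914916992188)
crossbar 165 ((610.5083618164062, 187.80499267578125), (31.047298431396484, 116.02079010009766), 86.85042572021484)
202 [[0.5424, 0.2457, 0.0058], [0.5344, 0.2441, 0.0147], [0.5294, 0.2458, 0.0059]]
204 [[0.543, 0.2403, 0.0005], [0.5338, 0.2374, 0.0165], [0.5262, 0.2361, 0.0238]]
206 [[0.5396, 0.2307, 0.0181], [0.5325, 0.23, 0.0222], [0.5261, 0.23, 0.0224]]
208 [[0.5417, 0.2268, 0.004], [0.5348, 0.2265, 0.0064], [0.5286, 0.2268, 0.005]]
side table z 
full 144 circle [ 465.8434 -279.2855] 84.84761047363281 z 0.07838090623743038
used 63 circle [ 602.0021 -239.0148] 18.498395919799805 z 0.07734588587646085
core 42 circle [ 459.7723 -194.8597] 16.214780807495117 z 0.07508843112591829
blue 129 circle [ 548.9357 -315.2818] 27.392040252685547 z 0.0782735589712803
cup 186 circle [603.8249  57.3966] 76.1907958984375 z 0.0594195774372574
```

View pics/rolls.png

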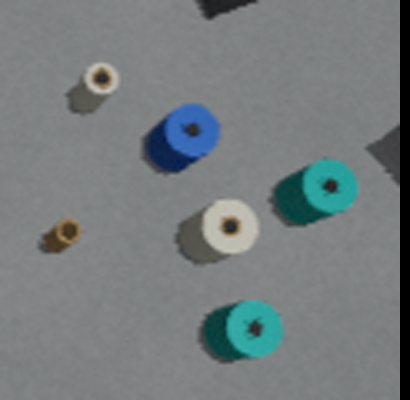

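View pics/feed.png

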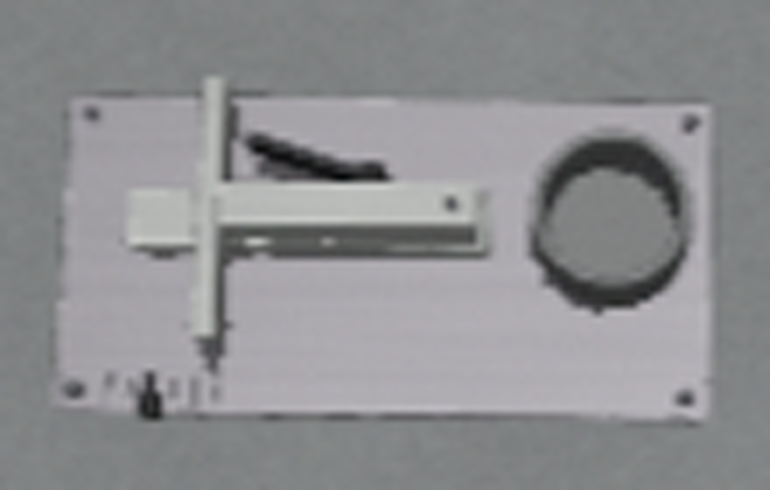

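The crop shows one fat white roll at crop (230,227), which is full_roll at about (0.458, -0.339). The feeder's cup is at (0.600, 0.019). In the feeder crop the pointer tip is at (211,368) and the clip nose at (150,375). I'll move above the roll now.

>>> apply_moves([
  [43, -12, 8, 0, 0, 0, 1],
  [43, -12, 8, 0, 0, 0, 1],
  [43, -12, 8, 0, 0, 0, 1],
  [43, -12, 8, 0, 0, 0, 1],
  [43, -12, 8, 0, 0, 0, 1],
  [43, -12, 8, 0, 0, 0, 1],
  [43, -12, 8, 0, 0, 0, 1],
  [43, -12, 8, 0, 0, 0, 1],
  [0, 0, 0, 0, 0, 0, 1],
  [0, 0, 0, 0, 0, 0, 1],
], grip_force=40)

```text
time_s: 1.35
position: [0.4577, -0.3387, 0.1672]
tool_rot: [[0.959, 0.282, -0.001], [0.282, -0.959, 0.0], [-0.0, -0.0, -1.0]]
ft_force: [-0.6, -0.1, -0.3]
grip_width: 0.0854
gripper_force: 0.0
```

Run:
```python
from h import *
np.set_printoptions(precision=4,suppress=True)
o=telemetry.observe(); R=o["tool_rot"]; print(o["time_s"],o["position"],R)
print("to roll (tool mm)",R.T@(np.array([.458,-.339,.052])-o["position"])*1000)
t=dict(np.load("top0.npz")); H=420; f=H/2/np.tan(np.radians(t["vertical_fov"])/2)
def ray(px,z):
    u,v=(px[0]+.5)/7-.5+185,(px[1]+.5)/7-.5+190
    d=t["attitude"]@np.array([(u-t["cx"])/f,-(v-t["cy"])/f,-1]); e=t["eye"]
    return (e+d*(z-e[2])/d[2])[:2]
h=np.array([ray(p,.008) for p in((92,114),(690,122),(75,388),(685,398))]); print(h)
xd=(h[0]-h[1]+h[2]-h[3]); xd/=np.linalg.norm(xd); yd=np.array([-xd[1],xd[0]])
print("xdir",xd,np.degrees(np.arctan2(xd[1],xd[0])))
O=h.mean(0)-yd*.012; print("origin by holes",O)
X=cloud(t)
def fr(p): return np.array([(p-O)@xd,(p-O)@yd])*1000
print("cup",fr(np.array([.60006,.01904])))
print("pointer",fr(ray((211,368),.033)),"clip nose",fr(ray((150,376),.018)),"clip end",fr(ray((150,415),.022)))
print("clip sides",fr(ray((140,400),.022)),fr(ray((162,400),.022)))
for a,b in(((208,75),.058),((228,75),.058),((194,337),.058),((213,337),.058)): print("crossbar",fr(ray(a,b)))
print("bar edges",fr(ray((350,184),.06)),fr(ray((350,224),.06)),"lever tip",fr(ray((252,140),.056)))
```

```text
1.35 [ 0.4577 -0.3387  0.1672] [[ 0.9594  0.2821 -0.0005]
 [ 0.2821 -0.9594  0.0002]
 [-0.0005 -0.0003 -1.    ]]
to roll (tool mm) [  0.2742   0.3738 115.1627]
[[ 0.6691  0.2581]
 [ 0.6503 -0.0208]
 [ 0.5399  0.2668]
 [ 0.5205 -0.0113]]
xdir [0.0686 0.9976] 86.06673272577576
origin by holes [0.6069 0.1224]
cup [-103.57     -0.2575]
pointer [73.5008 70.6746] clip nose [103.5625  72.283 ] clip end [101.7786  90.7079]
clip sides [106.6807  83.9539] [96.7484 83.8016]
crossbar [ 77.4834 -58.531 ]
crossbar [ 68.4833 -58.666 ]
crossbar [77.4201 61.125 ]
crossbar [69.0524 60.9972]
bar edges [11.2958 -8.6457] [10.5543  9.5818] lever tip [ 56.5405 -29.1873]
```

>>> apply_moves([
  [0, 0, 35, 0, 0, 0, 1],
  [0, 0, 35, 0, 0, 0, 1],
  [0, 0, 30, 0, 0, 0, 1],
  [0, 0, 15, 0, 0, 0, 1],
  [0, 0, 0, 0, 0, 0, 1],
  [0, 0, 0, 0, 0, 0, 0],
  [0, 0, 0, 0, 0, 0, 0],
  [0, 0, 0, 0, 0, 0, 0],
  [0, 0, 0, 0, 0, 0, 0],
  [0, 0, 0, 0, 0, 0, 0],
], grip_force=40)

```text
time_s: 2.6
position: [0.4585, -0.3392, 0.0536]
tool_rot: [[0.959, 0.282, 0.002], [0.282, -0.959, -0.002], [0.001, 0.002, -1.0]]
ft_force: [-1.0, -1.1, 5.0]
grip_width: 0.0492
gripper_force: 40.3
```

>>> apply_moves([
  [0, 0, -15, 0, 0, 0, 0],
  [0, 0, -35, 0, 0, 0, 0],
  [0, 0, -35, 0, 0, 0, 0],
  [0, 0, -25, 0, 0, 0, 0],
  [15, -18, -5, 0, 0, 0, 0],
  [30, -40, 0, 0, 0, 0, 0],
  [32, -40, 0, 0, 0, 0, 0],
  [32, -40, 0, 0, 0, 0, 0],
  [32, -40, 0, 0, 0, 0, 0],
  [32, -40, 0, 0, 0, 0, 0],
  [30, -40, 0, 0, 0, 0, 0],
  [20, -27, 0, 0, 0, 0, 0],
])

```text
time_s: 4.1
position: [0.5919, 0.0, 0.1682]
tool_rot: [[0.959, 0.283, 0.0], [0.283, -0.959, 0.0], [0.0, -0.0, -1.0]]
ft_force: [-0.2, 0.5, -2.4]
grip_width: 0.0487
gripper_force: 42.1
```

>>> apply_moves([
  [14, -18, 0, 0, 0, 0, 0],
  [0, 0, 0, 0, 0, 0, 0],
  [0, 0, 0, 0, 0, 0, 0],
])

```text
time_s: 4.47
position: [0.5997, 0.0184, 0.1677]
tool_rot: [[0.96, 0.282, -0.0], [0.282, -0.96, -0.0], [-0.0, 0.0, -1.0]]
ft_force: [-0.8, -0.2, -2.1]
grip_width: 0.0487
gripper_force: 42.1
```

Run:
```python
from h import *
np.set_printoptions(precision=4,suppress=True)
o=telemetry.observe(); R=o["tool_rot"]; print(o["time_s"],o["position"],o["grip_width"],o["ft_force"])
for n in("top","side"):
    d=get_image(n); save(d,n+"1.png"); X=cloud(d)
    near=(abs(X[...,0]-o["position"][0])<.035)&(abs(X[...,1]-o["position"][1])<.035)
    p=X[near&(X[...,2]>.1)&(X[...,2]<.19)]
    h,e=np.histogram(p[:,2],bins=np.arange(.1,.2,.01)); print(n,h)
    m=near&(X[...,2]>.12)&(X[...,2]<.16); p=X[m]; vv,uu=np.where(m); print(len(p),p.min(0),p.max(0),(uu.min(),uu.max(),vv.min(),vv.max()))
print(R.T@(np.array([.600,.019,.07])-o["position"])*1000)
d0=cv2.imread("pics/side1.png")[90:270,180:400]; cv2.imwrite("pics/s1c.png",cv2.resize(d0,None,fx=3,fy=3,interpolation=cv2.INTER_CUBIC))
```

```text
4.475 [0.5997 0.0184 0.1677] 0.0487082961498329 [-0.7805 -0.1613 -2.0799]
top [0 0 0 0 0 2 1 2 5]
2 [ 0.5936 -0.0051  0.1572] [ 0.603  -0.0046  0.1597] (np.int64(279), np.int64(279), np.int64(210), np.int64(213))
side [ 0 46 59 61 68 60 57 52 55]
248 [0.5732 0.0099 0.1203] [0.6179 0.0451 0.1599] (np.int64(266), np.int64(284), np.int64(174), np.int64(190))
[ 0.4521 -0.4747 97.7448]
```

View pics/s1c.png

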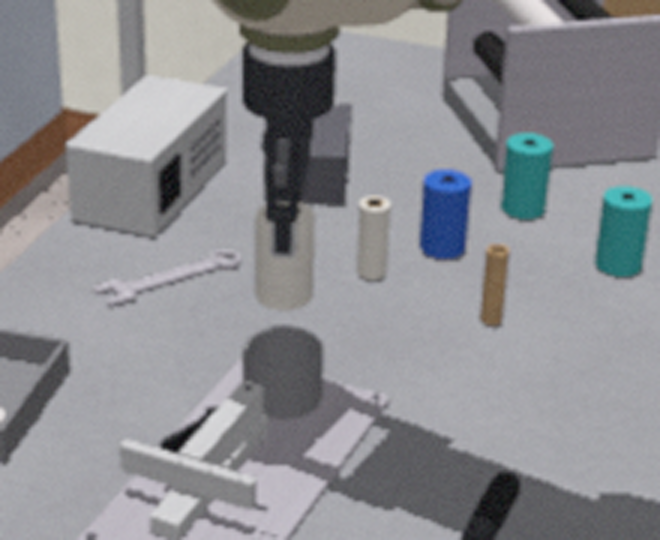

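The side crop shows the roll upright in the fingers at (285,255), straight above the cup at (283,370). I'll lower it.

>>> apply_moves([
  [0.4, -0.5, 20, 0, 0, 0, 0],
  [0, 0, 20, 0, 0, 0, 0],
  [0, 0, 15, 0, 0, 0, 0],
  [0, 0, 15, 0, 0, 0, 0],
  [0, 0, 10, 0, 0, 0, 0],
  [0, 0, 8, 0, 0, 0, 0],
  [0, 0, 6, 0, 0, 0, 0],
  [0, 0, 3, 0, 0, 0, 0],
  [0, 0, 0, 0, 0, 0, 0],
])

```text
time_s: 5.7
position: [0.6003, 0.0196, 0.0704]
tool_rot: [[0.959, 0.282, 0.0], [0.282, -0.959, -0.0], [0.0, 0.0, -1.0]]
ft_force: [-0.6, -0.5, -2.0]
grip_width: 0.0487
gripper_force: 42.1
```

>>> apply_moves([
  [0, 0, 1.5, 0, 0, 0, 0],
  [0, 0, 1.5, 0, 0, 0, 0],
  [0, 0, 1, 0, 0, 0, 0],
  [0, 0, 0, 0, 0, 0, 0],
])

```text
time_s: 6.2
position: [0.6002, 0.0195, 0.0663]
tool_rot: [[0.959, 0.282, -0.0], [0.282, -0.959, 0.0], [-0.0, -0.0, -1.0]]
ft_force: [-0.3, 0.2, -2.0]
grip_width: 0.0493
gripper_force: 42.1
```

>>> apply_moves([
  [0, 0, 0.5, 0, 0, 0, 0],
  [0, 0, 0.5, 0, 0, 0, 0],
  [0, 0, 0, 0, 0, 0, 0],
])

```text
time_s: 6.58
position: [0.6004, 0.0195, 0.0657]
tool_rot: [[0.959, 0.282, 0.001], [0.282, -0.959, -0.0], [0.001, 0.0, -1.0]]
ft_force: [-0.5, 0.3, 2.4]
grip_width: 0.0489
gripper_force: 42.5
```

The force went from -2 N to +2.4 N, so the roll is on the cup floor. I'll let go.

>>> apply_moves([
  [0, 0, 0, 0, 0, 0, 0.65],
  [0, 0, 0, 0, 0, 0, 0.75],
  [0, 0, 0, 0, 0, 0, 1],
  [0, 0, 0, 0, 0, 0, 1],
  [0, 0, 0, 0, 0, 0, 1],
  [0, 0, -10, 0, 0, 0, 1],
  [0, 0, -25, 0, 0, 0, 1],
  [0, 0, -30, 0, 0, 0, 1],
  [0, 0, -25, 0, 0, 0, 1],
  [0, 0, 0, 0, 0, 0, 1],
])

```text
time_s: 7.82
position: [0.6011, 0.0194, 0.1576]
tool_rot: [[0.959, 0.282, 0.005], [0.282, -0.959, -0.001], [0.004, 0.002, -1.0]]
ft_force: [0.3, -0.3, -0.0]
grip_width: 0.0852
gripper_force: 0.0
```

Run:
```python
from h import *
np.set_printoptions(precision=4,suppress=True)
o=telemetry.observe(); R=o["tool_rot"]; print(o["time_s"],o["position"])
d=get_image("side"); save(d,"side2.png"); X=cloud(d)
m=(abs(X[...,0]-.6)<.04)&(abs(X[...,1]-.019)<.04)&(X[...,2]>.068)&(X[...,2]<.1)
p=X[m]; print(len(p),p.min(0),p.max(0),np.percentile(p[:,2],[50,90,97])); 
t=p[p[:,2]>.089]; print(t.min(0),t.max(0),t.mean(0))
xd=np.array([.0686,.9976]); yd=np.array([-xd[1],xd[0]]); O=np.array([.6000,.0190])+.105*xd
tgt=O+.050*xd-.003*yd; print("target",tgt, R.T@(np.append(tgt,.15)-o["position"])*1000)
print("yaw tool y",np.degrees(np.arctan2(R[1,1],R[0,1])),"want",np.degrees(np.arctan2(-yd[1],-yd[0])), o["q"])
```

```text
7.825 [0.6011 0.0194 0.1576]
283 [ 0.5743 -0.0107  0.0681] [0.6253 0.0477 0.0948] [0.0886 0.0923 0.0932]
[ 0.5743 -0.006   0.089 ] [0.6243 0.0477 0.0948] [0.5983 0.0198 0.0911]
target [0.6136 0.1734] [  55.4444 -144.2014    7.5554]
yaw tool y -73.62010284347737 want -3.9337537228531656 [-9.4151 30.1771 72.8283  0.0016 76.7325 64.2044]
```

The roll is seated, with its top at about 92 mm. Next I go over the leg and turn the tool.

>>> apply_moves([
  [11, -29, 0, 0, 0, 0, 1],
  [11, -29, 0, 0, 0, 0, 1],
  [11, -29, 0, 0, 0, 0, 1],
  [11, -29, 0, 0, 0, 0, 1],
  [11.5, -28.5, 0, 0, 0, -10, 1],
  [0, 0, 0, 0, 0, -10, 1],
  [0, 0, 0, 0, 0, -10, 1],
  [0, 0, 0, 0, 0, -10, 1],
  [0, 0, 0, 0, 0, -10, 1],
  [0, 0, 0, 0, 0, -10, 1],
  [0, 0, 0, 0, 0, -9.7, 1],
  [0, 0, 0, 0, 0, 0, 1],
])

```text
time_s: 9.38
position: [0.6123, 0.1738, 0.1541]
tool_rot: [[0.07, 0.998, -0.002], [0.998, -0.07, -0.0], [-0.0, -0.002, -1.0]]
ft_force: [0.4, 0.7, -0.1]
grip_width: 0.0854
gripper_force: 0.0
```

Run:
```python
from h import *
np.set_printoptions(precision=4,suppress=True)
o=telemetry.observe(); R=o["tool_rot"]; print(o["time_s"],o["position"],R)
xd=np.array([.0686,.9976]); yd=np.array([-xd[1],xd[0]]); O=np.array([.6000,.0190])+.105*xd
tgt=O+.050*xd-.003*yd; print("target",tgt, R.T@(np.append(tgt,.032)-o["position"])*1000)
for n in("side","top"):
    d=get_image(n); save(d,n+"3.png")
a=cv2.imread("pics/side3.png")[150:300,190:330]; b=cv2.imread("pics/top3.png")[185:260,180:300]
cv2.imwrite("pics/c3.png",np.hstack([cv2.resize(a,None,fx=3,fy=3,interpolation=cv2.INTER_CUBIC),cv2.resize(cv2.copyMakeBorder(b,0,45,0,0,cv2.BORDER_CONSTANT),(360,450)[:2],interpolation=cv2.INTER_CUBIC)[:450]]))
```

```text
9.375 [0.6123 0.1738 0.1541] [[ 0.07    0.9975 -0.0022]
 [ 0.9975 -0.07   -0.0002]
 [-0.0003 -0.0021 -1.    ]]
target [0.6136 0.1734] [ -0.2021   1.589  122.0572]
```

View pics/c3.png

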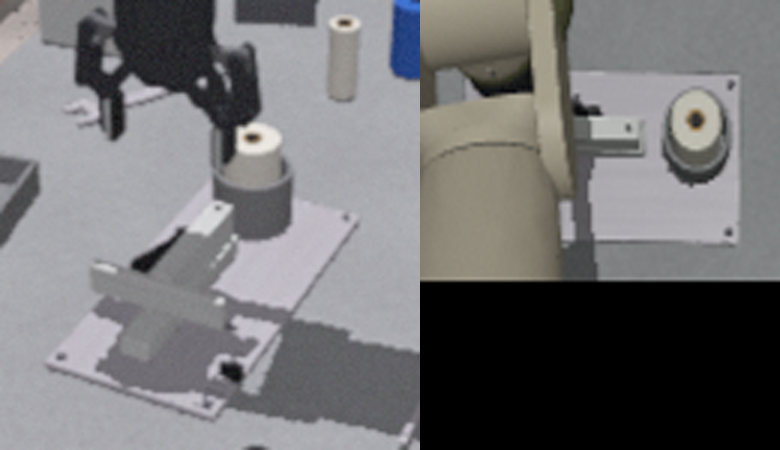

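Left crop: the open fingers are above the leg, with the pointer at (230,325) and the clip at (232,370). Right crop: the roll is seated in the cup, while the arm hides the clip. Only the side camera will do for the mark. I'll descend astride the leg.

>>> apply_moves([
  [0, 1.6, 25, 0, 0, 0, 1],
  [0, 0, 30, 0, 0, 0, 1],
  [0, 0, 25, 0, 0, 0, 1],
  [0, 0, 18, 0, 0, 0, 1],
  [0, 0, 12, 0, 0, 0, 1],
  [0, 0, 8, 0, 0, 0, 1],
  [0, 0, 4, 0, 0, 0, 1],
  [0, 0, 0, 0, 0, 0, 1],
])

```text
time_s: 10.48
position: [0.6145, 0.1737, 0.0335]
tool_rot: [[0.069, 0.998, 0.0], [0.998, -0.069, 0.0], [0.0, 0.0, -1.0]]
ft_force: [1.1, -0.7, -0.5]
grip_width: 0.0856
gripper_force: 0.0
```

>>> apply_moves([
  [4, 0, 0.5, 0, 0, 0, 1],
  [4, 0, 0, 0, 0, 0, 1],
  [4, 0, 0, 0, 0, 0, 1],
  [4, 0, 0, 0, 0, 0, 1],
  [4, 0, 0, 0, 0, 0, 1],
  [4, 0, 0, 0, 0, 0, 1],
  [3, 0, 0, 0, 0, 0, 1],
  [0, 0, 0, 0, 0, 0, 1],
  [0, 0, 0, 0, 0, 0, 1],
])

```text
time_s: 11.6
position: [0.6162, 0.2007, 0.0328]
tool_rot: [[0.068, 0.998, 0.0], [0.998, -0.068, 0.0], [0.0, 0.0, -1.0]]
ft_force: [0.7, -3.3, 2.9]
grip_width: 0.0854
gripper_force: 1.9
```

```bash
cat >> h.py <<'E'
xd=np.array([.0686,.9976]); yd=np.array([-xd[1],xd[0]]); O=np.array([.6000,.0190])+.105*xd
def fr(p): return np.stack([(p[...,:2]-O)@xd,(p[...,:2]-O)@yd,p[...,2]],-1)*1000
E
cat > m.py <<'E'
from h import *
import sys
np.set_printoptions(precision=1,suppress=True)
o=telemetry.observe(); print(o["time_s"],"tcp",fr(o["position"]),o["ft_force"],o["grip_width"])
d=get_image("side"); X=fr(cloud(d)); save(d,"s.png")
def st(n,m):
    p=X[m]; print(n,len(p), p.mean(0) if len(p) else "", p.min(0) if len(p) else "",p.max(0) if len(p) else "")
b=lambda x0,x1,y0,y1,z0,z1:(X[...,0]>x0)&(X[...,0]<x1)&(X[...,1]>y0)&(X[...,1]<y1)&(X[...,2]>z0)&(X[...,2]<z1)
st("crossbar top",b(60,160,15,65,50,60)); st("outer face",b(60,160,15,58,36,52)); st("pointer",b(60,160,63,75,26,40)); st("clip",b(90,130,68,90,12,26))
c=d["frame"][225:295,215:305,::-1]; cv2.imwrite("pics/m%s.png"%sys.argv[1],cv2.resize(c,None,fx=8,fy=8,interpolation=cv2.INTER_CUBIC))
E
python3 m.py 1
```

```text
11.6 tcp [77.4 -3.7 32.8] [ 0.7 -3.3  2.9] 0.0853775199950835
crossbar top 100 [92.2 41.7 55.6] [67.4 15.3 50.2] [102.3  61.8  59.6]
outer face 86 [97.2 37.4 44. ] [91.9 15.4 36.5] [101.9  57.8  51.9]
pointer 6 [92.1 67.8 31.1] [90.8 65.4 29.1] [93.6 70.  33. ]
clip 41 [103.   81.5  17.9] [96.3 69.4 12. ] [108.8  89.9  22.9]
```

View pics/m1.png

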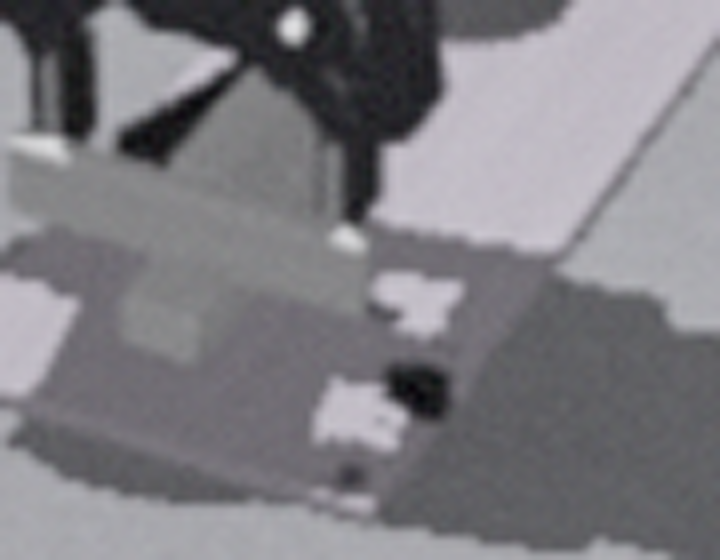

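The leg is about 17 mm out at crop (340,240), the pointer is at (375,300) and the clip at (420,390). The lever is still open at (150,140). The pointer has about 11 mm to go.

>>> apply_moves([
  [3, 0.3, 0, 0, 0, 0, 1],
  [3, 0.3, 0, 0, 0, 0, 1],
  [3, 0, 0, 0, 0, 0, 1],
  [2, 0, 0, 0, 0, 0, 1],
  [0, 0, 0, 0, 0, 0, 1],
  [0, 0, 0, 0, 0, 0, 1],
  [0, 0, 0, 0, 0, 0, 1],
])

```text
time_s: 12.52
position: [0.6171, 0.2116, 0.0326]
tool_rot: [[0.068, 0.998, -0.001], [0.998, -0.068, -0.0], [-0.0, -0.001, -1.0]]
ft_force: [-3.6, -3.7, 2.5]
grip_width: 0.0854
gripper_force: 2.1
```

```bash
python3 m.py 2
```

```text
12.525 tcp [88.3 -3.9 32.6] [-3.6 -3.7  2.5] 0.08536713823811307
crossbar top 97 [103.8  40.5  55.5] [82.  15.9 50.1] [112.5  60.3  59.7]
outer face 86 [107.4  35.5  44.3] [89.3 15.2 36. ] [111.5  57.4  51.9]
pointer 6 [104.6  68.7  32.6] [102.6  65.3  29.2] [107.2  71.4  35.5]
clip 38 [103.2  80.9  17.9] [96.3 69.4 12.1] [108.2  89.8  23.3]
```

View pics/m2.png

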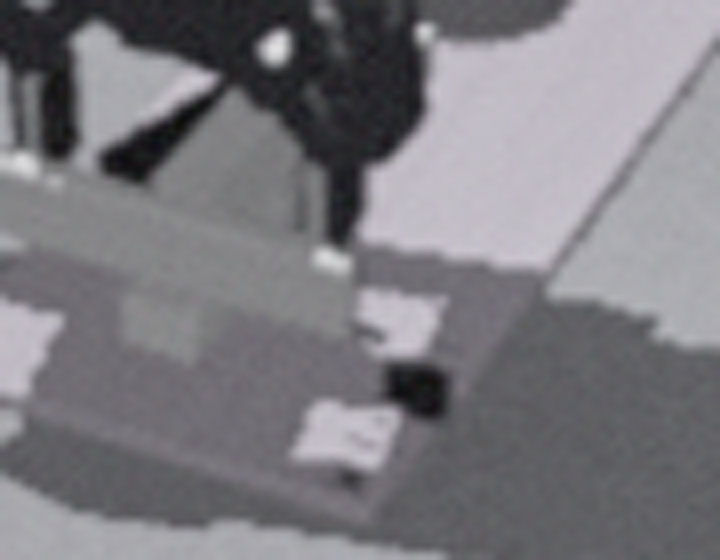

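The pointer now sits in line with the clip, both at feeder x of about 103 mm, and the lever is still open. I'll pinch.

>>> apply_moves([
  [0, -0.4, 0, 0, 0, 0, 1],
  [0, -0.4, 0, 0, 0, 0, 0.6],
  [0, 0, 0, 0, 0, 0, 0.45],
  [0, 0, 0, 0, 0, 0, 0],
  [0, 0, 0, 0, 0, 0, 0],
  [0, 0, 0, 0, 0, 0, 0],
  [0, 0, 0, 0, 0, 0, 0],
  [0, 0, 0, 0, 0, 0, 0],
], grip_force=50)

```text
time_s: 13.58
position: [0.6164, 0.2117, 0.0332]
tool_rot: [[0.068, 0.998, -0.0], [0.998, -0.068, -0.0], [-0.0, -0.0, -1.0]]
ft_force: [-5.0, -5.5, 5.0]
grip_width: 0.0226
gripper_force: 53.1
```

```bash
python3 m.py 3
```

```text
13.575 tcp [88.3 -3.2 33.2] [-5.  -5.5  5. ] 0.02260637722490523
crossbar top 105 [103.   35.5  54.8] [78.1 15.5 50.1] [111.9  61.4  59.7]
outer face 91 [106.3  35.2  44.4] [79.9 15.6 36.4] [112.4  57.4  51.9]
pointer 7 [105.6  68.5  33.3] [104.   63.9  30.1] [107.7  72.7  35.1]
clip 38 [103.   81.2  18.2] [96.1 70.6 13.1] [109.3  89.6  25.1]
```

View pics/m3.png

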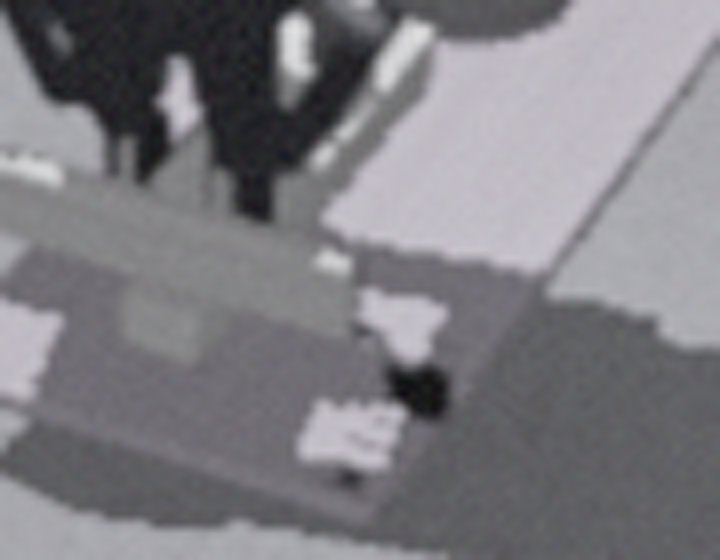

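Run:
```python
from h import *
np.set_printoptions(precision=1,suppress=True,linewidth=150)
for n in ("side","top"):
    d=get_image(n); X=fr(cloud(d)); save(d,n+"4.png"); rgb=d["frame"].max(-1)
    m=(X[...,0]>25)&(X[...,0]<100)&(X[...,1]>-45)&(X[...,1]<25)&(X[...,2]>30)&(X[...,2]<75)
    for l,mm in(("dark",m&(rgb<60)),("light",m&(rgb>=60))):
        p=X[mm]; print(n,l,len(p))
        if len(p):
            h,_,_=np.histogram2d(p[:,0],p[:,1],bins=[np.arange(25,101,15),np.arange(-45,26,5)]); print(h.astype(int))
d=cv2.imread("pics/side4.png")[150:270,190:310]; e=cv2.imread("pics/top4.png")[180:260,185:300]
cv2.imwrite("pics/c4.png",np.hstack([cv2.resize(d,(400,400),interpolation=cv2.INTER_CUBIC),cv2.resize(e,(400,400),interpolation=cv2.INTER_CUBIC)]))
```

```text
side dark 57
[[ 0  0  0  0  0  0  0  0  0  0  0  0  0  0]
 [ 0  0  0  0  0  0  0  0  0  0  0  0  0  0]
 [ 0  0  0  0  0  0  0  0  0  0  0  0  0  0]
 [ 0  0  0  0  0  2  4  0  0  0  0  0  0  2]
 [ 0  0  0  0  2  3 17  0  0  0  0  2  7 18]]
side light 134
[[ 0  0  0  0  0  0  0  0  0  9  7  1  0  0]
 [ 0  0  0  0  0  0  0  0  0  0  3  1  0  0]
 [ 0  0  0  0  0  0  2  1  0  0  0  0  0  0]
 [ 0  0  0  0  0  1 10  7  5  2  0  0  0  8]
 [ 0  1  1  4  6 11  5  9  6 12  4  7 10  1]]
top dark 15
[[0 0 0 0 0 3 5 0 0 0 0 0 0 0]
 [0 0 0 0 0 3 4 0 0 0 0 0 0 0]
 [0 0 0 0 0 0 0 0 0 0 0 0 0 0]
 [0 0 0 0 0 0 0 0 0 0 0 0 0 0]
 [0 0 0 0 0 0 0 0 0 0 0 0 0 0]]
top light 70
[[ 0  0  0  0  0  4  1  4  8  7 13  5  0  0]
 [ 0  0  0  0  0  0  2  7  4  5  7  3  0  0]
 [ 0  0  0  0  0  0  0  0  0  0  0  0  0  0]
 [ 0  0  0  0  0  0  0  0  0  0  0  0  0  0]
 [ 0  0  0  0  0  0  0  0  0  0  0  0  0  0]]
```

View pics/c4.png

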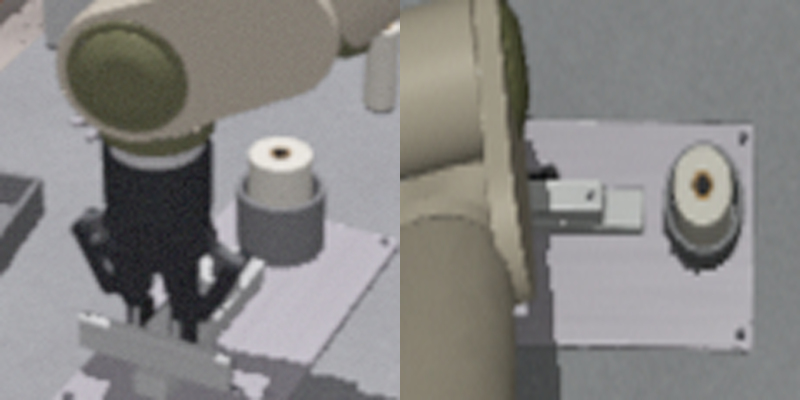

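Left crop: the fingers pinch the leg and lever at (160,310), with the roll seated at (280,170). Right crop: the lever lies along the bar at (545,172), closed. I'll do one robust check of the pointer against the clip before handing in.

Run:
```python
from h import *
np.set_printoptions(precision=1,suppress=True)
P=[];C=[];F=[]
for i in range(6):
    d=get_image("side"); X=fr(cloud(d)); g=d["frame"].max(-1)
    b=lambda x0,x1,y0,y1,z0,z1:(X[...,0]>x0)&(X[...,0]<x1)&(X[...,1]>y0)&(X[...,1]<y1)&(X[...,2]>z0)&(X[...,2]<z1)
    F.append(np.median(X[b(95,125,15,58,36,52)][:,0])); P.append(np.median(X[b(90,125,62,73,26,38)][:,0]))
    m=b(90,120,66,92,11,26)&(g<60); C.append(np.r_[np.median(X[m][:,0]),np.median(X[m&(X[...,2]>19)][:,0]),np.median(X[m&(X[...,1]<76)][:,0]),m.sum()])
print("face",np.mean(F),"pointer",np.mean(P),"clip all/top/nose",np.mean(C,0))
o=telemetry.observe(); print(o["time_s"],fr(o["position"]),o["grip_width"],o["gripper_force"],o["qvel"])
```

```text
face 108.04762580728881 pointer 104.07144119288073 clip all/top/nose [104.5 104.6 101.9  26.7]
14.025 [88.3 -3.2 33.2] 0.022756685246272 53.129552079190034 [-0.1 -0.1 -0.1  0.1 -0.1 -0. ]
```

```bash
python3 -c "
from rig import env
print(env.close_job())"
```

```text
the job is handed in; nothing more can be done
None
```

The job is handed in at about 14 s, verdict not shown: the full roll stands released in the cup, and the fingers hold the leg and closed lever pinched with the pointer within about 2 mm of the clip by the side camera; the grip read 22.8 mm instead of the expected 26 mm, which I put down to pad give.

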